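Slide the pulled-out parts tray back into its row

TASK

The blue tray with the capacitor cans has been pulled out of the row on the stall counter. Push it back with the fingers, pressing only on the outside of the tray and sliding it gently along the counter, never lifting it, until it sits in its gap between the battens with its back fully against the wooden rail, square and in line with the two grey trays. Keep the cans standing in it, and leave the grey trays and everything else on the counter where they are.

Things in the scene. Friction and masses are not known exactly. Their poses are not given: they have to be found in the camera images.
- tray: Open blue tray, 95 mm deep (its x), 110 wide (y), 36 high, walls and floor 5 thick, 0.2 to 0.4 kg; its three loose cans reach 49 mm above the counter. Origin: centre of its underside. x points to its back; the front (-x) has a white label. It starts in front of the row, turned up to 20 degrees; a few newtons slide it.
- rack: Dark battens fixed round a row of three trays: back rail 20 mm thick, 30 high, 386 long; at each end a side batten 18 high, 12 thick, 85 long towards the front, inner faces at y = +-181 mm. Origin: on the counter at the middle of the rail's front face; x points squarely into the rail, y along it. Tray places: y = -118, 0, 118 mm. Home, a tray's origin is at x = -47.5 mm, its front at -95.
- price_card: Yellow price card of the blue tray, 50 mm wide, clipped on the rail behind the one empty place, 29 to 66 mm above the counter; only to look at. Its origin is not on the card but on the counter in the middle of the empty place, just where the blue tray's origin comes when the tray is home; axes as the rack's. The place is 126 mm wide (within 2 mm) for the 110 mm tray.
- knob_tray: Grey tray of black knobs, already in its place in the row. Same size and shape as the blue tray (95 x 110 x 36 mm), origin and axes alike; its fixed contents and yellow price card reach up to 72 mm. Loose, about 0.55 kg.
- button_tray: Grey tray of red, green and orange push-buttons, already in its place in the row. Same size and shape as the blue tray (95 x 110 x 36 mm), origin and axes alike; its fixed contents and yellow price card reach up to 72 mm. Loose, about 0.55 kg.
- can_a: One of three loose capacitor cans standing in the blue tray: bare aluminium cylinder 35 mm in diameter and 40 mm high with a black band and two small brass screws on top (44 mm in all), 60 g. Origin: centre of its underside, z up its axis.
- can_b: One of three loose capacitor cans standing in the blue tray: bare aluminium cylinder 35 mm in diameter and 40 mm high with a black band and two small brass screws on top (44 mm in all), 60 g. Origin: centre of its underside, z up its axis.
- can_c: One of three loose capacitor cans standing in the blue tray: bare aluminium cylinder 35 mm in diameter and 40 mm high with a black band and two small brass screws on top (44 mm in all), 60 g. Origin: centre of its underside, z up its axis.
- spare_can: A single loose capacitor can like those in the tray, 35 mm in diameter and 44 mm high, standing on the counter at the right. Origin: centre of its underside.
- dish: Light blue round dish, 150 mm across and 34 mm high, empty, at the left. Origin: centre of its underside.
- multimeter: Orange and black multimeter lying on its back at the right, 130 x 74 x 44 mm. Origin: centre of its underside.
- screwdriver: Screwdriver, 170 mm long, lying on the counter between the robot and the work, to the right. Origin: about the middle of its length, below it.
- mushroom_button: Red mushroom-head push-button, 40 mm across and 44 mm high, standing at the left. Origin: centre of its underside.
- panel_meter: Square panel meter lying face up between the robot and the work, to the left, 60 x 60 x 32 mm. Origin: centre of its underside.
Mind the look-alikes: they are no part of the job. Of the things that look like the tray, take the one that is farthest from the robot's base at the start.

How it is judged:
By the outcome, as a careful person would: the job done as asked, in the order asked, and still so for the second after the job is handed in, with the robot touching nothing.
It also fails if it takes over 58 s, if anything falls off the work surface, if the arm or the gripper's body presses on something with over 40 N, if the wrist force passes 120 N, or if a joint passes its speed limit or range.

ROBOT

A 6-joint arm with a two-finger parallel gripper is mounted at the origin on the work surface. World frame = base frame: x ahead of the robot, y to its left, z up, the work surface at z = 0. Lengths are in m, angles in rad, forces in N, time in s.
With the tool pointing down it reaches from about 0.25 to 0.725 m from the base axis. Payload 4 kg.
Tool frame: the origin (TCP) lies midway between the tips of the shut fingers; the grasp point (between the pads) lies 19 mm behind it (bot.grip_depth is the distance from the TCP to the grasp point, in m); z points along the fingers, y is the line along which they close (so a half turn about z gives the same grasp; the last joint's range is limited). The gripper opens to 85 mm and grips with 20 to 120 N. Pads are 22 mm wide; open, the fingers measure 114 mm over their backs; the gripper's body (76 mm by 85 mm) begins 54 mm behind the grasp point. The pads swing forward as they close: fully open they stand 13 mm farther back than shut.
Start: joints at [-1.101, 0.241, 0.005, 1.335, 0, 1.571], TCP at [0.226, -0.446, 0.231] pointing down, gripper open.
Joint ranges: [-2.72, 2.72], [-1.05, 1.87], [-1.09, 1.28], [-1.99, 2.15], [-1.42, 1.44], [-3.14, 3.14]. Speed limits (rad/s): [2.79, 2.79, 3.14, 3.14, 3.14, 3.14].

INTERFACE

Orientations are given as a unit quaternion [x, y, z, w].
In Python, from workcell import bot gives the robot as it stands.
- The arm moves only by the shell command python3 -m creep 'ROWS'. ROWS is JSON, one flat list of numbers, 5 for each row, row after row: the shift along the world's x, y, z in m, then the turn about the world's z in rad, then the finger opening in m, from 0 to 0.0854. In form: [x, y, z, twist, claw, x, y, z, twist, claw, ...]. A call has 1 to 10 rows; each row is the pose to reach, as a shift and turn from the pose commanded when the call began; what a row does not reach only later rows make up. A row lasts 1/12 s, in which the tool goes at most 41.7 mm and 7.16 degrees, less where a joint would pass 70% of its speed; a pose out of reach is approached as far as the arm can. A call with a gripper value outside its range is refused whole. The fingers move at their own pace and stop on an object; the grip force is fixed at half the most. Time passes only in rows, so rows that repeat a pose let the fingers close. It gives the time, the measured TCP pose, the force, the opening and the grip force at its end, in the units of the state.
- bot.get_obs(): the state, without advancing time (a new reading comes with each control period).
- bot.camera(name): name is "side" or "top"; returns a dict with "pixels" (400x640x3 uint8, red, green, blue), "camera_matrix" (3x3 intrinsics, pixels), "extrinsics" (4x4, takes a point from world to camera coordinates). Camera axes: x right, y down, z forward; pixel columns grow to the right and rows downward; lengths in m; the calibration is good to about 2 mm. A picture is of the moment at which its call begins. There is no depth.
- bot.job_done(): hands the job in; it is judged then, once.
Trained networks look in the newest picture that a camera, given by its name, has taken for a name from the list of things; names that differ only in an ending like _2 or _b are one class to them, and where a whole thing is asked for, a point or a joint stands for the part that bears it (a point fixed in the world has none). Each returns a list of dicts, best first, with "score" (0 to 1); they miss things now and then, are a little off and sometimes report something else, mostly with a low value. They report only what shows in the picture. A call takes as long as a camera call. They do not tell look-alikes from the thing itself.
- bot.look_for(camera, thing): "centre" ([column, row] as shares, 0 to 1, of the picture: columns of its width, rows of its height, amid what is visible of it).
- bot.place_of(camera, thing): "centre" ([column, row] as shares, 0 to 1, of the picture: columns of its width, rows of its height: a listed point, or the origin of a listed thing).
The state is a dict: "clock": time; "joint_pos": joint angles; "joint_vel": joint speeds; "tau": joint torques, N m; "eef_pos": TCP position; "tool_rot": TCP orientation; "ft_force": force on the tool from outside, world axes, zero at the start; "ft_torque": the same for the moment, N m; "grip_width": finger opening in m; "grasp_force": force on a finger pad.
Only numpy, scipy, OpenCV 4.12 (cv2) and the standard library are available. Lean on these libraries where they do the work, as an engineer would, in place of code of your own. Each camera call takes 0.05 s, during which the arm holds its last target. There are 200 camera calls.

## Working session

There is one attempt and no reset: what is moved stays moved. The work goes in short steps, Python scripts to look and compute and a shell command to move; the robot and the scene stay as the last step left them, time stands still between calls to the robot, and variables do not carry over. Pictures are saved under pics/ and viewed, at most 10 in all, crops included, and the job is handed in when it is done.

```bash
mkdir -p pics
cat > h.py <<'E'
import numpy as np,cv2
from workcell import bot
def take(n,f=None):
    c=bot.camera(n)
    if f: cv2.imwrite('pics/'+f,c['pixels'][:,:,::-1])
    return c
def ray(c,uv,z=0.):
    K=np.array(c['camera_matrix']);E=np.array(c['extrinsics']);R,t=E[:3,:3],E[:3,3]
    o=-R.T@t;d=R.T@np.linalg.solve(K,[uv[0],uv[1],1.]);return o+d*(z-o[2])/d[2]
def proj(c,P):
    K=np.array(c['camera_matrix']);E=np.array(c['extrinsics'])
    q=(E[:3,:3]@np.array(P,float).T).T+E[:3,3];q=q@K.T;return q[:,:2]/q[:,2:]
E
python3 - <<'E'
from h import *
for n in('top','side'):
    c=take(n,n+'0.png')
    for t in ['tray','rack','price_card','knob_tray','button_tray','can_a','spare_can','dish','multimeter','screwdriver','mushroom_button','panel_meter']:
        for r in bot.place_of(n,t)[:4]:
            p=np.array(r['centre'])*[640,400]
            print(n,t,round(r['score'],2),p.round(),ray(c,p,.005 if 'can_' in t else 0)[:2].round(3))
o=bot.get_obs();print(o)
E
```

```text
top tray 0.56 [278. 269.] [0.325 0.112]
top price_card 0.63 [361. 127.] [ 0.69  -0.111]
top knob_tray 0.57 [359. 127.] [ 0.688 -0.107]
top button_tray 0.9 [311. 131.] [0.68 0.02]
top can_a 0.64 [318. 201.] [0.495 0.005]
top can_a 0.61 [305. 193.] [0.517 0.038]
top can_a 0.54 [305. 207.] [0.481 0.039]
top spare_can 0.79 [458. 150.] [ 0.619 -0.365]
top spare_can 0.5 [430. 267.] [ 0.32  -0.275]
top dish 0.68 [155. 182.] [0.558 0.426]
top dish 0.42 [323. 201.] [ 0.496 -0.006]
top multimeter 0.78 [492. 204.] [ 0.477 -0.443]
top multimeter 0.49 [162. 237.] [0.415 0.407]
top multimeter 0.31 [429. 265.] [ 0.323 -0.273]
top screwdriver 0.84 [432. 266.] [ 0.322 -0.28 ]
top screwdriver 0.25 [162. 237.] [0.415 0.408]
top mushroom_button 0.47 [165. 237.] [0.414 0.4  ]
top mushroom_button 0.43 [430. 269.] [ 0.314 -0.274]
top panel_meter 0.67 [217. 281.] [0.3   0.268]
side tray 0.86 [262. 194.] [0.319 0.105]
side tray 0.64 [316. 201.] [0.506 0.042]
side rack 0.78 [381. 199.] [0.728 0.026]
side rack 0.62 [320. 139.] [0.565 0.473]
side knob_tray 0.88 [380. 219.] [ 0.701 -0.085]
side button_tray 0.91 
[... 710 characters left out ...]
oint_pos': array([-1.10100834e+00,  2.40594186e-01,  5.00384158e-03,  1.33519659e+00,
        2.39350914e-05,  1.57077084e+00]), 'joint_vel': array([-1.12382915e-03, -4.97705944e-04, -8.76999508e-05, -2.07205974e-03,
       -3.92081188e-04, -2.07169457e-03]), 'tau': array([ 1.51323082e-03, -3.72218478e+01,  2.52690285e+01,  1.23221856e-03,
        9.45527245e-05, -1.41656756e-05]), 'eef_pos': array([ 0.22635636, -0.44583134,  0.23131084]), 'tool_rot': array([9.72536052e-01, 2.32752286e-01, 1.27317876e-05, 1.78170721e-06]), 'ft_force': array([-0.16698604,  0.9822674 , -0.05647347]), 'ft_torque': array([0.025296  , 0.01063446, 0.00282874]), 'grasp_force': 0.0, 'grip_width': 0.0850326782851709}
```

Run:
```python
import cv2
a=cv2.imread('pics/top0.png');cv2.imwrite('pics/t1.png',cv2.resize(a[90:290,200:460],None,fx=3,fy=3,interpolation=cv2.INTER_CUBIC))
```

```text
(no output)
```

View pics/t1.png

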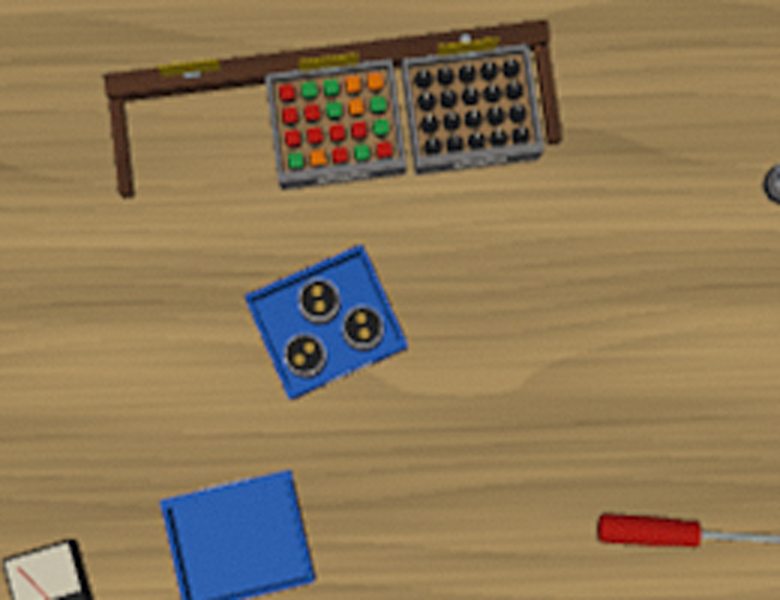

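View pics/side0.png

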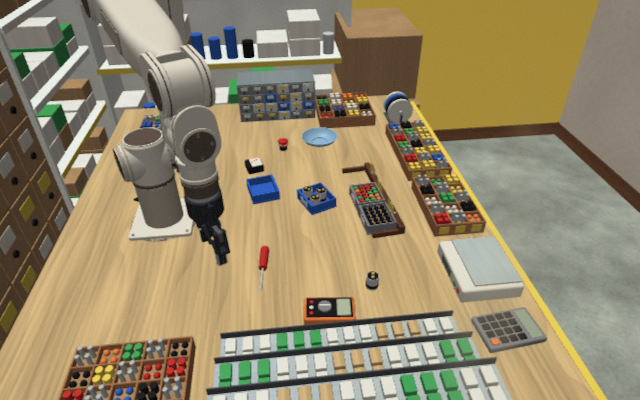

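The top crop shows the blue tray with three cans at crop (247..407, 247..398), turned about 23° CCW. The rack is turned about 6.5° CCW, its empty place is the left one, and a look-alike empty blue tray sits nearer the robot. The side picture confirms this, with the blue can tray at (316,198). Next I fit the poses.

```bash
cat >> h.py <<'E'
from scipy.optimize import minimize
def box(x0,x1,y0,y1,h):return np.array([[x,y,z] for x in(x0,x1) for y in(y0,y1) for z in(0,h)])
def place(b,p):
    c,s=np.cos(p[2]),np.sin(p[2]);q=b.copy();q[:,0]=c*b[:,0]-s*b[:,1]+p[0];q[:,1]=s*b[:,0]+c*b[:,1]+p[1];return q
def render(c,boxes,p,S,shape):
    m=np.zeros((shape[0]*S,shape[1]*S),np.uint8)
    for b in boxes:
        u=(proj(c,place(b,p))+.5)*S-.5
        cv2.fillConvexPoly(m,np.round(cv2.convexHull(u.astype(np.float32))*16).astype(np.int32),255,cv2.LINE_AA,4)
    return cv2.resize(m,shape[::-1],interpolation=cv2.INTER_AREA)/255.
TRAY=[box(-.0475,.0475,-.055,.055,.036)]
RACK=[box(0,.02,-.193,.193,.03),box(-.085,0,.181,.193,.018),box(-.085,0,-.193,-.181,.018)]
def fit(c,mask,boxes,p0,ign=None):
    w=1. if ign is None else 1.-ign
    sc=np.array([.01,.01,.05])
    f=lambda q:(np.abs(render(c,boxes,p0+q*sc,4,mask.shape)-mask)*w).sum()
    best=None
    for s in(1,.3):
        q0=np.zeros(3) if best is None else best.x
        best=minimize(f,q0,method='Nelder-Mead',options=dict(initial_simplex=np.vstack([q0,q0+s*np.eye(3)]),xatol=.005,fatol=.05))
    return p0+best.x*sc,best.fun,mask.sum()
def blue(c,p0,rad=.1):
    im=c['pixels'][:,:,::-1].copy();hsv=cv2.cvtColor(im,cv2.COLOR_BGR2HSV)
    m=cv2.inRange(hsv,(100,120,40),(130,255,255));u=proj(c,[[p0[0],p0[1],.02]])[0]
    k=np.zeros_like(m);r=np.linalg.norm(proj(c,[[p0[0],p0[1]+rad,.02]])[0]-u);cv2.circle(k,tuple(int(v) for v in u),int(r),255,-1);m&=k
    pts=cv2.findNonZero(m);o=np.zeros_like(m);cv2.fillConvexPoly(o,cv2.convexHull(pts),255);return o/255.
E
python3 - <<'E'
from h import *
c=take('top')
im=c['pixels'][:,:,::-1].copy();hsv=cv2.cvtColor(im,cv2.COLOR_BGR2HSV)
print('cam',-np.array(c['extrinsics'])[:3,:3].T@np.array(c['extrinsics'])[:3,3])
g=lambda x,y:(x//3+90 and (y//3+90,x//3+200))
for q in[(400,45),(118,150),(230,82),(300,340),(200,260)]:print(q,hsv[g(*q)])
p0=np.array([.497,.025,.4]);print('tray',fit(c,blue(c,p0),TRAY,p0))
m=(cv2.inRange(hsv,(0,60,0),(25,255,110))>0)
k=np.zeros(m.shape,bool);k[90:165,225:395]=1;m=(m&k)*1.
p=np.array([.74,-.0,.11])
for _ in range(2):
    ign=render(c,[box(-.1,0.,-.178,.06,.045),box(0,.02,-.15,-.09,.07),box(0,.02,-.03,.03,.07),box(0,.02,.09,.15,.07)],p,2,m.shape)
    p,e,s=fit(c,m,RACK,p,ign);print('rack',p,e,s)
o=im.copy()
for b,pp in[(b,p) for b in RACK]+[(TRAY[0],fit(c,blue(c,p0),TRAY,p0)[0])]:
    cv2.polylines(o,[np.round(cv2.convexHull(proj(c,place(b,pp)).astype(np.float32))*16).astype(np.int32)],True,(0,255,255),1,cv2.LINE_AA,4)
cv2.imwrite('pics/f1.png',cv2.resize(o[90:240,220:400],None,fx=4,fy=4))
R=lambda t:np.array([[np.cos(t),-np.sin(t)],[np.sin(t),np.cos(t)]])
print('home',p[:2]+R(p[2])@[-.0475,.118])
E
```

```text
cam [ 0.36114113 -0.00433022  1.23349848]
(400, 45) [  8 140  73]
(118, 150) [ 10 141  78]
(230, 82) [ 13 107  38]
(300, 340) [160  28  27]
(200, 260) [ 19 110 156]
tray (array([0.50504429, 0.03061291, 0.39209137]), np.float64(60.945098039215694), np.float64(1671.0))
rack [0.72316681 0.02174335 0.09411173] 172.82008458285276 2126.0
rack [0.72276886 0.02233858 0.09241563] 98.54682045367167 2126.0
home [0.66458203 0.13545154]
```

View pics/f1.png

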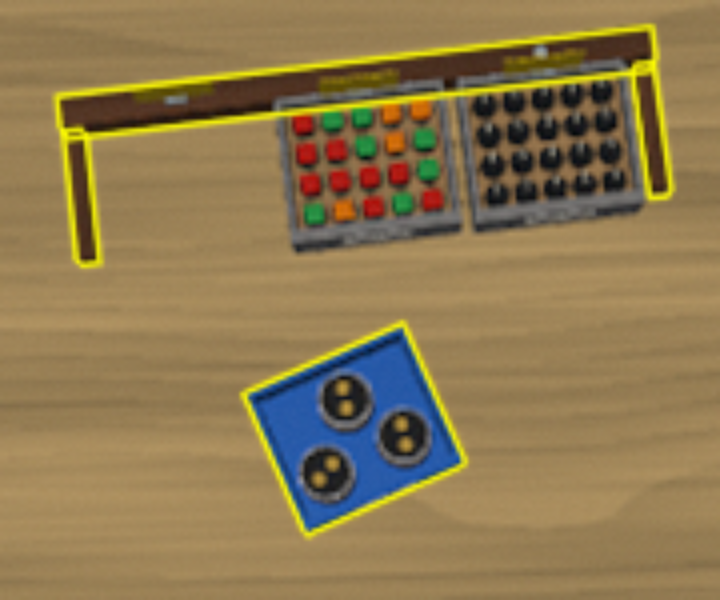

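The fit is tight: rack (0.723, 0.022, 5.3°), tray (0.505, 0.031, 22.5°), home (0.665, 0.135). My plan is to push the tray's right side with both fingers square to the rack, which also squares the tray. Then I push its front in.

```bash
python3 -m creep '[0.02,0.026,0,0.119,0.05,0.04,0.052,0,0.238,0.05,0.06,0.078,0,0.357,0.05,0.08,0.104,0,0.476,0.05,0.1,0.13,0,0.595,0.05,0.12,0.156,0,0.714,0.05,0.14,0.182,0,0.833,0.05,0.16,0.208,0,0.952,0.05,0.18,0.234,0,1.071,0.05,0.2,0.26,0,1.193,0.05]'; python3 -m creep '[0.022,0.028,-0.02,0,0.05,0.044,0.056,-0.04,0,0.05,0.066,0.084,-0.06,0,0.05,0.088,0.114,-0.08,0,0.05,0.088,0.114,-0.11,0,0.05,0.088,0.114,-0.14,0,0.05,0.088,0.114,-0.17,0,0.05,0.088,0.114,-0.2,0,0.05,0.088,0.114,-0.219,0,0.05,0.088,0.114,-0.219,0,0.05]'
```

```text
clock: 2.18
eef_pos: [0.4272, -0.1844, 0.2315]
tool_rot: [0.672, 0.741, 0.0, 0.0]
ft_force: [0.2, -1.3, -0.2]
grip_width: 0.0501
grasp_force: 0.0
clock: 3.02
eef_pos: [0.5105, -0.0712, 0.008]
tool_rot: [0.674, 0.739, -0.003, -0.004]
ft_force: [-0.7, -0.8, -0.5]
grip_width: 0.0501
grasp_force: 0.0
```

```bash
python3 -m creep '[-0.0006,0.0065,0,0,0.05,-0.0012,0.013,0,0,0.05,-0.0018,0.0195,0,0,0.05,-0.0024,0.026,0,0,0.05,-0.003,0.0325,0,0,0.05,-0.0036,0.039,0,0,0.05,-0.0042,0.0445,0,0,0.05,-0.0047,0.05,0,0,0.05,-0.0053,0.0555,0,0,0.05,-0.006,0.061,0,0,0.05]'
python3 - <<'E'
from h import *
c=take('top','p1.png');o=bot.get_obs();print(o['eef_pos'],o['ft_force'])
im=c['pixels'][:,:,::-1];cv2.imwrite('pics/p1c.png',cv2.resize(im[90:240,220:400],None,fx=3,fy=3))
E
```

```text
clock: 3.85
eef_pos: [0.508, -0.0103, 0.0122]
tool_rot: [0.674, 0.739, -0.0, -0.0]
ft_force: [-1.4, -3.7, 2.2]
grip_width: 0.0499
grasp_force: 1.7
[ 0.50785855 -0.00912947  0.01209744] [-1.293542   -1.37640878  0.77582655]
```

View pics/p1c.png

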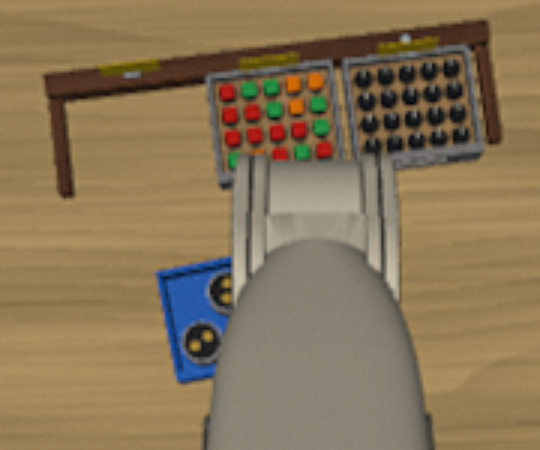

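The tray is sliding left and squaring up, with its left edge now at crop x≈160–180. I continue to the lane.

```bash
python3 -m creep '[-0.0006,0.0065,0,0,0.05,-0.0012,0.013,0,0,0.05,-0.0018,0.0195,0,0,0.05,-0.0024,0.026,0,0,0.05,-0.003,0.0325,0,0,0.05,-0.0036,0.039,0,0,0.05,-0.0042,0.0455,0,0,0.05,-0.0047,0.052,0,0,0.05,-0.0055,0.058,0,0,0.05,-0.006,0.063,0,0,0.05]';  python3 -m creep '[0,0,0,0,0.05,0.001,-0.012,0,0,0.05,0.003,-0.03,0,0,0.05,0.003,-0.03,0.04,0,0.05,0.003,-0.03,0.08,0,0.05,-0.03,-0.05,0.1,0,0.05,-0.06,-0.08,0.1,0,0.05,-0.09,-0.1,0.1,0,0.05,-0.12,-0.12,0.1,0,0.05,-0.15,-0.14,0.1,0,0.05]'
cat > m.py <<'E'
from h import *
import sys
c=take('top');p0=np.array([float(v) for v in sys.argv[1:4]]);t,e,s=fit(c,blue(c,p0),TRAY,p0)
r=np.array([.7228,.0223,.0924]);a=r[2];R=np.array([[np.cos(a),np.sin(a)],[-np.sin(a),np.cos(a)]])
print('tray',t,e,s,'in rack',R@(t-r)[:2],np.degrees(t[2]-a))
cv2.imwrite('pics/'+sys.argv[4],cv2.resize(c['pixels'][90:240,200:400,::-1],None,fx=3,fy=3))
E
python3 m.py 0.498 0.118 0.0924 p2.png
```

```text
clock: 4.73
eef_pos: [0.5021, 0.053, 0.0122]
tool_rot: [0.674, 0.739, -0.0, -0.0]
ft_force: [-0.3, -1.7, -1.7]
grip_width: 0.0498
grasp_force: 1.1
clock: 5.57
eef_pos: [0.351, -0.0891, 0.1128]
tool_rot: [0.674, 0.739, 0.001, 0.001]
ft_force: [0.0, -0.6, 0.5]
grip_width: 0.0501
grasp_force: 0.0
tray [0.51077394 0.12128089 0.09475192] 66.17254901960783 1697.0 in rack [-0.20198876  0.11812199] 0.13475523424481495
```

View pics/p2.png

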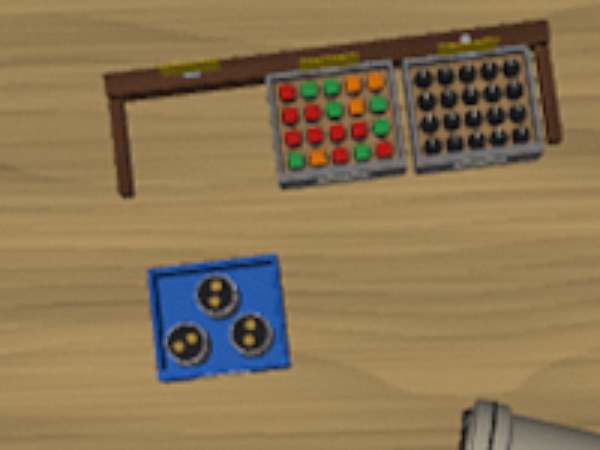

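The picture shows the tray square in its lane at crop (150–290, 255–382), cans standing. It measures rack (-202, +118 mm), 0.1°. Next is the front push.

```bash
python3 -m creep '[0.008,0.02,0,0.12,0.05,0.016,0.04,0,0.24,0.05,0.024,0.06,0,0.36,0.05,0.032,0.08,0,0.48,0.05,0.04,0.1,0,0.6,0.05,0.048,0.12,0,0.72,0.05,0.056,0.14,0,0.84,0.05,0.064,0.16,0,0.96,0.05,0.073,0.182,0,1.08,0.05,0.081,0.203,0,1.2,0.05]'; python3 -m creep '[0,0,0,0.12,0.05,0,0,0,0.24,0.05,0,0,-0.01,0.37,0.05,0,0,-0.035,0.37,0.05,0,0,-0.06,0.37,0.05,0,0,-0.08,0.37,0.05,0,0,-0.1,0.37,0.05,0,0,-0.103,0.37,0.05,0,0,-0.103,0.37,0.05,0,0,-0.103,0.37,0.05]'
```

```text
clock: 6.45
eef_pos: [0.4342, 0.1158, 0.1126]
tool_rot: [0.136, 0.991, 0.0, 0.0]
ft_force: [0.6, 0.3, 0.7]
grip_width: 0.0497
grasp_force: 0.0
clock: 7.28
eef_pos: [0.434, 0.115, 0.01]
tool_rot: [-0.045, 0.999, 0.0, 0.0]
ft_force: [-0.1, -0.3, -0.5]
grip_width: 0.0496
grasp_force: 0.0
```

```bash
python3 -m creep '[0.006,0.0005,0,0,0.05,0.013,0.0012,0,0,0.05,0.02,0.0018,0,0,0.05,0.027,0.0025,0,0,0.05,0.034,0.0031,0,0,0.05,0.041,0.0038,0,0,0.05,0.048,0.0044,0,0,0.05,0.055,0.0051,0,0,0.05,0.062,0.0057,0,0,0.05,0.069,0.0064,0,0,0.05]'; python3 -m creep '[0.006,0.0006,0,0,0.05,0.012,0.0011,0,0,0.05,0.018,0.0017,0,0,0.05,0.024,0.0022,0,0,0.05,0.03,0.0028,0,0,0.05,0.036,0.0033,0,0,0.05,0.042,0.0039,0,0,0.05,0.048,0.0044,0,0,0.05,0.053,0.0049,0,0,0.05,0.056,0.0052,0,0,0.05]'; python3 m.py 0.635 0.132 0.0924 p3.png
```

```text
clock: 8.12
eef_pos: [0.503, 0.1216, 0.0092]
tool_rot: [-0.046, 0.999, -0.0, -0.0]
ft_force: [-4.2, -0.8, 1.4]
grip_width: 0.0502
grasp_force: 2.2
clock: 8.95
eef_pos: [0.5594, 0.1269, 0.0093]
tool_rot: [-0.046, 0.999, 0.0, 0.0]
ft_force: [-3.6, -0.4, 2.4]
grip_width: 0.0498
grasp_force: 1.8
tray [0.63594144 0.05978366 0.31904535] 1306.9803921568628 424.0 in rack [-0.08302947  0.04533807] 12.98582223884567
```

View pics/p3.png

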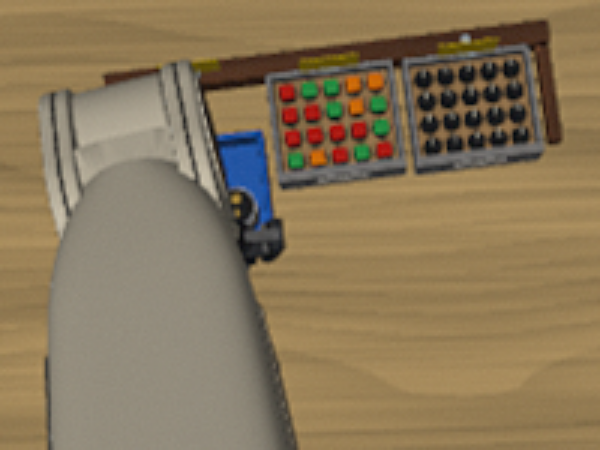

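The tray's right edge (crop 263,132 to 273,205) stays parallel to the grey tray, with about 9 mm of gap. I continue slowly.

```bash
python3 -m creep '[0.004,0.0004,0,0,0.05,0.008,0.0007,0,0,0.05,0.012,0.0011,0,0,0.05,0.016,0.0015,0,0,0.05,0.02,0.0018,0,0,0.05,0.024,0.0022,0,0,0.05,0.028,0.0026,0,0,0.05,0.032,0.003,0,0,0.05,0.035,0.0032,0,0,0.05,0.037,0.0034,0,0,0.05]'; python3 -m creep '[0.001,0.0001,0,0,0.05,0.002,0.0002,0,0,0.05,0.003,0.0003,0,0,0.05,0.004,0.0004,0,0,0.05,0.004,0.0004,0,0,0.05]'
```

```text
clock: 9.83
eef_pos: [0.5959, 0.1302, 0.0093]
tool_rot: [-0.046, 0.999, 0.0, 0.0]
ft_force: [-3.3, -0.2, 0.9]
grip_width: 0.0499
grasp_force: 1.7
clock: 10.25
eef_pos: [0.5996, 0.1306, 0.0093]
tool_rot: [-0.046, 0.999, 0.0, 0.0]
ft_force: [-2.4, -0.7, -0.3]
grip_width: 0.05
grasp_force: 1.0
```

```bash
python3 -m creep '[0.001,0.0001,0,0,0.05,0.002,0.0002,0,0,0.05,0.003,0.0003,0,0,0.05]';python3 -m creep '[0.001,0.0001,0,0,0.05,0.002,0.0002,0,0,0.05]';python3 -m creep '[0.001,0.0001,0,0,0.05,0.002,0.0002,0,0,0.05]'
```

```text
clock: 10.5
eef_pos: [0.6024, 0.1309, 0.0093]
tool_rot: [-0.046, 0.999, -0.0, -0.0]
ft_force: [-3.8, 0.1, 0.0]
grip_width: 0.0499
grasp_force: 1.4
clock: 10.67
eef_pos: [0.6044, 0.1311, 0.0093]
tool_rot: [-0.046, 0.999, -0.0, -0.0]
ft_force: [-3.4, 0.6, 0.7]
grip_width: 0.0496
grasp_force: 1.5
clock: 10.83
eef_pos: [0.606, 0.1312, 0.0093]
tool_rot: [-0.046, 0.999, -0.0, -0.0]
ft_force: [-4.8, -0.3, 2.3]
grip_width: 0.0502
grasp_force: 2.9
```

```bash
python3 -m creep '[0.001,0.0001,0,0,0.05,0.001,0.0001,0,0,0.05]';python3 -m creep '[0.001,0.0001,0,0,0.05,0.001,0.0001,0,0,0.05]';python3 -m creep '[0.001,0.0001,0,0,0.05,0.001,0.0001,0,0,0.05]'
```

```text
clock: 11.0
eef_pos: [0.6059, 0.1312, 0.0093]
tool_rot: [-0.046, 0.999, -0.0, -0.002]
ft_force: [-6.9, -0.4, 4.0]
grip_width: 0.0501
grasp_force: 3.4
clock: 11.17
eef_pos: [0.606, 0.1312, 0.0093]
tool_rot: [-0.046, 0.999, -0.0, -0.002]
ft_force: [-9.9, -1.3, 6.0]
grip_width: 0.0501
grasp_force: 4.6
clock: 11.33
eef_pos: [0.606, 0.1312, 0.0093]
tool_rot: [-0.046, 0.999, -0.0, -0.003]
ft_force: [-11.2, -1.1, 7.4]
grip_width: 0.05
grasp_force: 5.9
```

The push stopped at the rail: the finger is at rack x = -106 mm, as predicted, with the force rising. Now I back off and look.

```bash
python3 -m creep '[-0.003,-0.0003,0,0,0.05,-0.01,-0.0009,0,0,0.05,-0.03,-0.0028,0,0,0.05,-0.04,-0.0037,0.03,0,0.05,-0.05,-0.0046,0.07,0,0.05,-0.08,-0.02,0.1,0,0.05,-0.11,-0.04,0.12,0,0.05,-0.14,-0.06,0.13,0,0.05,-0.16,-0.09,0.13,0,0.05,-0.18,-0.12,0.13,0,0.05]'; python3 -m creep '[-0.02,-0.03,0,0,0.05,-0.04,-0.06,0,0,0.05,-0.06,-0.09,0,0,0.05,-0.08,-0.12,0,0,0.05,-0.08,-0.15,0,0,0.05,-0.08,-0.15,0,0,0.05]';python3 m.py 0.6646 0.1355 0.0924 p4.png
```

```text
clock: 12.17
eef_pos: [0.43, 0.011, 0.1412]
tool_rot: [-0.047, 0.999, -0.0, 0.003]
ft_force: [0.3, -1.3, 0.9]
grip_width: 0.05
grasp_force: 0.0
clock: 12.67
eef_pos: [0.3502, -0.143, 0.1405]
tool_rot: [-0.042, 0.999, -0.002, 0.002]
ft_force: [1.0, -0.8, 0.0]
grip_width: 0.0497
grasp_force: 0.0
tray [0.66460227 0.13509603 0.09541946] 56.498039215686276 1716.0 in rack [-0.04754194  0.11768468] 0.17300237313900232
```

View pics/p4.png

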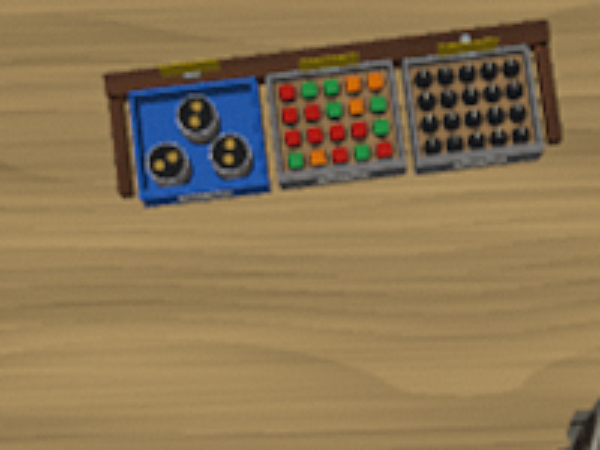

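The tray sits in its gap at crop (128–270, 78–205), flush with the rail and in line with the grey trays, and the cans are standing. It measures rack (-47.5, 117.7 mm), 0.2°. The grey trays have not moved.

```bash
python3 -c "
from workcell import bot
print(bot.job_done())"
```

```text
the job is handed in; nothing more can be done
None
```

The blue tray is back in its gap against the rail, square to within about 0.2° and in line with the grey trays, which have not moved; its three cans are still standing, and the job is handed in at about 13 s.

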